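# Close the cufflink tin and hold it up level

### The arm

A 6-joint arm with a two-finger parallel gripper is mounted at the origin on the work surface. World frame = base frame: x ahead of the robot, y to its left, z up, the work surface at z = 0. Lengths are in m, angles in rad, forces in N, time in s.
With the tool pointing down it reaches from about 0.375 to 0.925 m from the base axis. Payload 5.7 kg.
Tool frame: the origin (TCP) lies midway between the tips of the shut fingers; the grasp point (between the pads) lies ctrl.hold_point_z behind it (ctrl.hold_point_z is the distance from the TCP to the grasp point, in m); z points along the fingers, y is the line along which they close (so a half turn about z gives the same grasp; the last joint's range is limited). The gripper opens to 85 mm and grips with 20 to 120 N. Pads are 22 mm wide; open, the fingers measure 114 mm over their backs; the gripper's body (76 mm by 85 mm) begins 54 mm behind the grasp point. The pads swing forward as they close: fully open they stand 13 mm farther back than shut.
Start: joints at [-1.245, 0.359, 1.51, -0, 1.272, -0.115], TCP at [0.256, -0.543, 0.231] pointing down, gripper open.
Joint ranges: [-2.97, 2.97], [-1.01, 2.36], [0.21, 2.38], [-0.96, 4.11], [0.2, 2.71], [-2.98, 2.98]. Speed limits (rad/s): [2.39, 2.39, 3.14, 3.14, 3.14, 3.14].

### API

Orientations are given as a unit quaternion [w, x, y, z].
In Python, from cell import ctrl gives the robot as it stands. The module is installed in compiled form; this text tells all that it offers. Calls block until the motion is done:
- ctrl.goto(position, orientation): joint-space move of the TCP to a pose.
- ctrl.servo_line(position, feed=0.15, ori=None): straight line of the TCP; ori=None keeps the orientation; feed is the mean speed in m/s.
- ctrl.goto_joints(angles): joint-space move.
- ctrl.set_gripper(opening, squeeze=None): opening from 0.0 (shut) to 1.0 (fully open); squeeze is the grip in N (None keeps the last); returns when the fingers have stopped.
- ctrl.pause(seconds).
- ctrl.inverse_kinematics(position, orientation): joint angles nearest the present ones, or None.
- ctrl.read_state(): the state.
- ctrl.camera(name): name is "side" or "top"; returns a dict with "image" (480x640x3 uint8, red, green, blue), "intrinsics" (3x3 intrinsics, pixels), "D" ([k1, k2, p1, p2, k3] as OpenCV has them; the pictures are not rectified), "eye" and "orientation" of the camera in the world. Camera axes: x right, y down, z forward; pixel columns grow to the right and rows downward; lengths in m; the calibration is good to about 2 mm. A picture is of the moment at which its call begins. There is no depth.
A pose or a line that the arm cannot do raises ctrl.MotionError and nothing moves.
- ctrl.close_job(): hands the job in; it is judged then, once.
The state is a dict: "time_s": time; "q": joint angles; "qd": joint speeds; "tau": joint torques, N m; "tool_pos": TCP position; "ee_rot": TCP orientation; "ft_force": force on the tool from outside, world axes, zero at the start; "wrist_torque": the same for the moment, N m; "width": opening from 0.0 (shut) to 1.0 (fully open); "gripper_force": force on a finger pad.
Only numpy, scipy, OpenCV 4.12 (cv2) and the standard library are available. Lean on these libraries where they do the work, as an engineer would, in place of code of your own. Each camera call takes 0.05 s, during which the arm holds its last target. There are 200 camera calls.

### The job

Put the loose lid on the aluminium tin and press it firmly down until it sits fully home and level on the rim. Then take the tin by its sides (not by the lid), keep it upright, lift it at least 10 cm clear of the tray and finish while still holding it there, steady and level in the air with its lid on; do not put it down or let go. Leave the watch, ring cone, comb and jewellery box undisturbed.

Things in the scene. Friction and masses are not known exactly. Their poses are not given: they have to be found in the camera images.
- tin: Open round brushed aluminium tin, loose, 58 mm outer diameter, 48 mm tall, wall 3 mm, mouth 52 mm across, cufflinks lying at the bottom; about 0.1 to 0.25 kg. Stands in the tray. Origin: centre of its underside, z up (rim at z = 48 mm).
- lid: Loose round aluminium lid, 50 g, plug down in the tray. Origin: centre of the plug's underside, z up. Plug 40 mm across at its foot, 49 mm at z = 8; flange 56 mm across, z = 10 to 16 mm; black knob 16 mm across, z = 16 to 32 mm. Seated, the flange rests on the tin rim: lid origin 38 mm, knob top 70 mm above the tin's origin. 1.5 mm play, nothing locks: lifting by the knob takes it off.
- tray: Shallow white ceramic tray, fixed, 280 mm (x) by 420 mm (y), 22 mm high, wall and floor 6 mm thick. Origin: centre of its underside; its inner floor is at z = 6 mm. Tin, lid and ring cone stand in a row along its y axis on the robot's side, in any order, about 130 mm apart; the other things lie in the half farther from the robot.
- cone: Clear glass ring cone, loose, base 52 mm in diameter, 80 mm tall. Origin: centre of its underside, z up. Bystander.
- watch: Steel watch lying on its side with the bracelet closed, loose, about 60 mm by 65 mm, 32 mm tall. Origin: underside, middle of the bracelet loop. Bystander.
- comb: Black plastic comb, loose, 140 mm long (y), 36 mm wide, 6 mm thick, lying flat. Origin: near the centre of its underside. Bystander.
- jbox: Small oak jewellery box, fixed in the tray, 90 mm (x) by 130 mm (y), 60 mm tall with its lid. Origin: centre of its underside. Bystander.
- jbox_lid (a joint): Hinged lid of the jewellery box, hinged on its edge away from the robot, brass clasp in front: 0 shut, grows as it opens (rad). It stays shut.

How it is judged:
On the way:
1. the lid sits home and level on the rim of the standing tin and is pressed down on it with more than 3 N (z of lid in the frame of tin between 0.034 and 0.0405 m and angle between the z axis of lid and the z axis of tin, either way round below 0.06 rad and horizontal distance between lid and tin below 0.005 m and contact force between lid and tin above 3 N and height (world z) of tin below 0.015 m), for 0.1 s.
At the end, for the whole second after the job is handed in: Fingers hold the tin by its sides, underside over 100 mm above the dresser top, within 0.1 rad of level, still (under 20 mm/s, 0.15 rad/s), touching no tray or bystander; lid fully down (lid origin 34 to 40.5 mm above the tin's, within 5 mm sideways and 0.06 rad of parallel) (z of lid in the frame of tin between 0.034 and 0.0405 m and angle between the z axis of lid and the z axis of tin, either way round below 0.06 rad and horizontal distance between lid and tin below 0.005 m and height (world z) of tin above 0.1 m and angle between tin's own z axis and vertical below 0.1 rad and linear speed of tin below 0.02 m/s and angular speed of tin below 0.15 rad/s and contact force between the fingers and tin above 2 N and contact force between tin and tray below 0.1 N and contact force between tin and cone below 0.1 N and contact force between tin and watch below 0.1 N and contact force between tin and comb below 0.1 N and contact force between tin and jbox below 0.1 N); the arm keeps its last pose, push and grip.
It fails at once if the tin is tipped more than 0.4 rad (angle between tin's own z axis and vertical above 0.4 rad).
It fails at once if the watch, ring cone or comb is moved more than 20 mm or the cone is tipped (distance of any of watch, cone, comb from where it was at the start of the episode above 0.02 m or angle between cone's own z axis and vertical above 0.3 rad).
It fails at once if the jewellery box is opened (value of joint jbox_lid above 0.15 rad).
It also fails if it takes over 51 s, if anything falls off the work surface, if the arm or the gripper's body presses on something with over 40 N, if the wrist force passes 120 N, or if a joint passes its speed limit or range.

## Working session

There is one attempt and no reset: what is moved stays moved. The work goes in short steps, each a Python script; the robot and the scene stay as the last script left them, time stands still between calls to the robot, and variables do not carry over. Pictures are saved under pics/ and viewed, at most 10 in all, crops included, and the job is handed in when it is done.

```bash
mkdir -p pics; cat > h.py <<'E'
import numpy as np, cv2
from scipy.spatial.transform import Rotation as R
from cell import ctrl
def snap(n,f):
    c=ctrl.camera(n); cv2.imwrite('pics/'+f,c['image'][:,:,::-1]); return c
def ray(c,px):
    K=np.array(c['intrinsics'],float);D=np.array(c['D'],float)
    u=cv2.undistortPoints(np.array(px,float).reshape(-1,1,2),K,D).reshape(-1,2)
    w,x,y,z=c['orientation']
    d=R.from_quat([x,y,z,w]).apply(np.c_[u,np.ones(len(u))])
    return np.array(c['eye'],float),d
def plane(c,px,z):
    e,d=ray(c,px); return e+d*((z-e[2])/d[:,2])[:,None]
def tri(c1,p1,c2,p2):
    e1,d1=ray(c1,p1);e2,d2=ray(c2,p2);d1=d1[0];d2=d2[0]
    s=np.linalg.lstsq(np.c_[d1,-d2],e2-e1,rcond=None)[0]
    a=e1+s[0]*d1;b=e2+s[1]*d2; return (a+b)/2,np.linalg.norm(a-b)
E
python3 - <<'E'
from h import *
import pickle
d={}
for n in('top','side'):
    d[n]=snap(n,n+'0.png'); print(n,d[n]['eye'],d[n]['orientation'],d[n]['intrinsics'],d[n]['D'])
pickle.dump(d,open('c0.pkl','wb'))
print(ctrl.hold_point_z,ctrl.read_state())
E
```

```text
top [0.59552792 0.04435247 0.72757663] [-0.00501949  0.70929557 -0.70487082  0.0056332 ] [[487.63328087   0.         323.01411399]
 [  0.         487.63328087 248.37021448]
 [  0.           0.           1.        ]] [-0.12845041  0.          0.          0.          0.        ]
side [0.37590523 0.50899823 0.44494488] [ 0.10239517 -0.20478372  0.859786   -0.45645031] [[445.38693869   0.         318.86557212]
 [  0.         445.38693869 236.10913884]
 [  0.           0.           1.        ]] [-0.02267469  0.          0.          0.          0.        ]
0.0187 {'time_s': 0.1, 'q': array([-1.24510101e+00,  3.59405994e-01,  1.51134913e+00,  3.06930889e-05,
        1.27252607e+00, -1.15089207e-01]), 'qd': array([-0.0007477 , -0.00120901, -0.00298101, -0.00111994,  0.0013647 ,
       -0.00053291]), 'tau': array([ 3.08217668e-04, -5.28654921e+01, -2.79347241e+01, -1.03646271e-04,
        5.07902820e-03, -3.17274356e-06]), 'tool_pos': array([ 0.25579433, -0.542042  ,  0.23054424]), 'ee_rot': array([-8.41131156e-04,  9.75812412e-01,  2.18607924e-01, -7.41557197e-05]), 'ft_force': array([ 0.25897962,  0.72536896, -0.39201365]), 'wrist_torque': array([-0.06473584,  0.0169564 , -0.00676547]), 'gripper_force': 0.0, 'width': 0.9992960427107266}
```

View pics/top0.png

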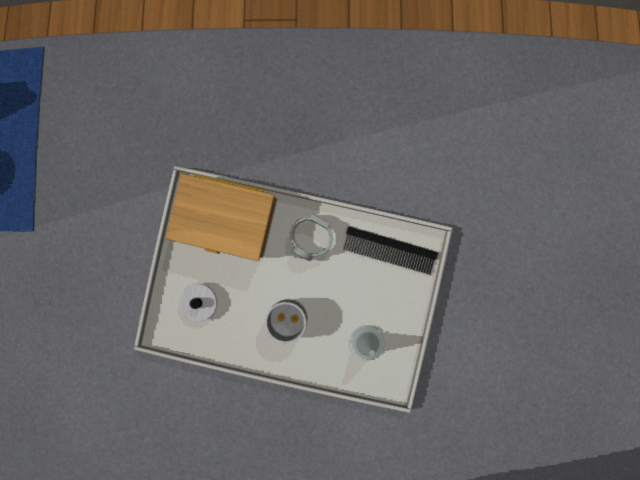

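View pics/side0.png

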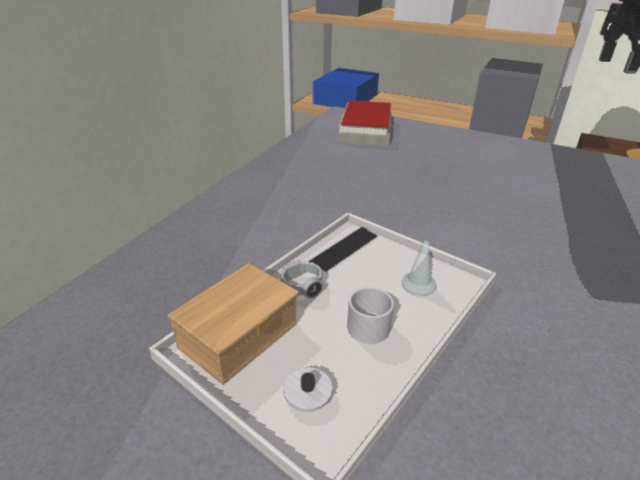

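The top view shows the lid knob at about (196,303), the tin mouth at (287,320) and the cone at (367,342). The side view shows the knob at (308,382), the tin rim at (371,303) and the cone at (420,270). I'll zoom in on these crops.

```bash
python3 - <<'E'
import cv2,numpy as np
t=cv2.imread('pics/top0.png');s=cv2.imread('pics/side0.png')
c=lambda i,x,y:cv2.resize(i[y:y+66,x:x+88],(396,297),interpolation=cv2.INTER_NEAREST)
cv2.imwrite('pics/z.png',np.vstack([np.hstack([c(t,155,270),c(t,245,288)]),np.hstack([c(s,264,350),c(s,327,280)])]))
E
```

```text
(no output)
```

View pics/z.png

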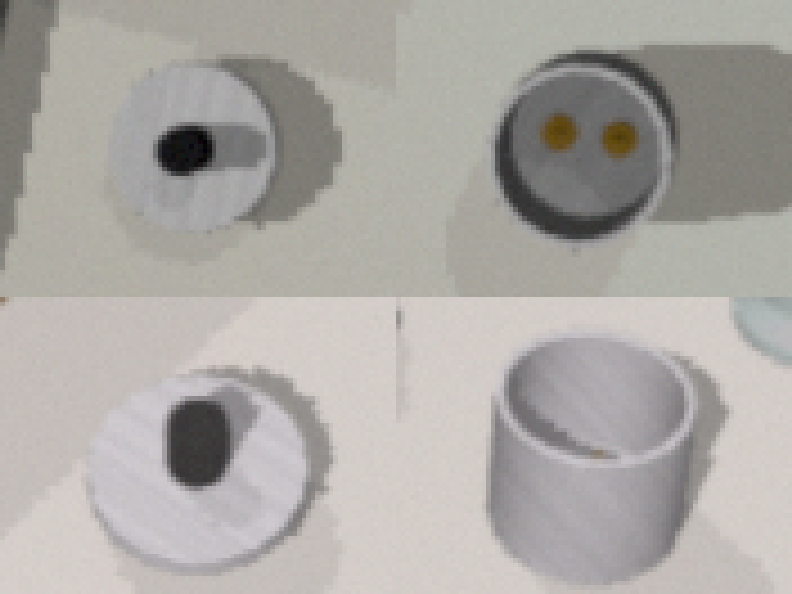

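The crops show clean outlines: a bright rim ring on the tin and a black knob on a cool grey flange. Next I'll make masks, fit ellipses and triangulate.

```bash
cat > m.py <<'E'
from h import *
import pickle
d=pickle.load(open('c0.pkl','rb'))
def mask(n,x,y,w,h,f):
    im=d[n]['image'].astype(int); m=np.zeros(im.shape[:2],np.uint8)
    m[y:y+h,x:x+w]=f(im)[y:y+h,x:x+w]; m=cv2.morphologyEx(m,cv2.MORPH_OPEN,np.ones((2,2),np.uint8))
    c=max(cv2.findContours(m,cv2.RETR_EXTERNAL,cv2.CHAIN_APPROX_NONE)[0],key=cv2.contourArea)
    return c.reshape(-1,2)
dark=lambda im:im.max(2)<80
cool=lambda im:(im[:,:,2]-im[:,:,0]>=-1)&(im.sum(2)>330)
for n,x,y in(('top',170,285),('side',290,360)):
    c=mask(n,x,y,45,45,dark); print(n,'knob',c.min(0),c.max(0))
for n,x,y,w,h in(('top',170,275,55,55),('side',275,355,65,70),('top',258,292,55,55),('side',340,280,60,68)):
    c=mask(n,x,y,w,h,cool); print(n,'blob',c.min(0),c.max(0),cv2.fitEllipse(cv2.convexHull(c)))
im=d['top']['image']
print(im[303,165],im[303,185],im[340,262],im[320,268:272],'side',d['side']['image'][400,300],d['side']['image'][420,345])
E
python3 m.py
```

```text
top knob [191 299] [203 309]
side knob [303 374] [315 392]
top blob [181 285] [216 321] ((198.6667938232422, 303.2560119628906), (35.900550842285156, 36.5331916809082), 178.911376953125)
side blob [285 369] [331 411] ((308.5155944824219, 390.0294494628906), (42.50977325439453, 48.017662048339844), 83.4568862915039)
top blob [274 325] [292 335] ((282.97967529296875, 330.3677978515625), (8.156842231750488, 20.448455810546875), 120.05564880371094)
side blob [349 289] [393 343] ((370.53692626953125, 315.6516418457031), (46.693607330322266, 56.912635803222656), 0.29707959294319153)
[178 175 164] [166 164 166] [168 164 156] [[ 56  54  54]
 [ 52  51  51]
 [ 72  72  72]
 [103 103 104]] side [201 196 201] [211 203 199]
```

```bash
cat > m2.py <<'E'
from m import *
im=d['top']['image'].astype(int)
m=((im[:,:,2]-im[:,:,0]>=-4)&(im.min(2)>135)); sub=np.zeros(m.shape,bool); sub[294:345,260:313]=m[294:345,260:313]
p=np.argwhere(sub)[:,::-1]; r=np.hypot(*(p-[286.8,321]).T)
p=p[(r>15)&(r<22)]; e=cv2.fitEllipse(p.astype(np.float32)); print('top rim',len(p),e)
pt=e[0]
c=mask('side',340,280,60,68,lambda im:(im[:,:,2]-im[:,:,0]>=-1)&(im.sum(2)>200)).astype(np.float32)
up=c[c[:,1]<301]; e2=cv2.fitEllipse(up); print('side rim upper fit',e2)
# side width centre + symmetric: outer ellipse from bright front edge
ims=d['side']['image'].astype(int)
print('col371',ims[288:325,371].sum(1))
ps=(371.7,302.3)
T,g=tri(d['top'],pt,d['side'],ps); print('tin rim',T,g, plane(d['top'],[pt],.054), plane(d['side'],[ps],.054))
L,g=tri(d['top'],(196,303.5),d['side'],(308.5,378.5)); print('knob top',L,g)
print('flange', plane(d['top'],[(198.4,303.2)],.022),plane(d['top'],[(196,303.5)],.038),plane(d['side'],[(308.5,378.5)],.038),plane(d['side'],[(308.5,389)],.021))
F,g=tri(d['top'],(198.5,303.2),d['side'],(308.5,389.3));print('flange',F,g)
print('row',plane(d['top'],[(367,343)],.01))
E
python3 m2.py|tail -n +8
```

```text
[ 52  51  51]
 [ 72  72  72]
 [103 103 104]] side [201 196 201] [211 203 199]
top rim 190 ((285.0662841796875, 322.3039855957031), (38.732269287109375, 39.55487060546875), 125.98785400390625)
side rim upper fit ((369.9728088378906, 298.05645751953125), (16.110410690307617, 34.659934997558594), 89.1848373413086)
col371 [573 517 519 512 516 523 518 527 521 520 511 521 522 525 523 513 511 520
 528 527 526 511 512 513 536 494 372 410 546 567 524 522 525 529 527 523
 517]
tin rim [0.50197454 0.09543144 0.05248093] 0.0018695959585168036 [[0.50305838 0.09565683 0.054     ]] [[0.50065644 0.09658886 0.054     ]]
knob top [0.52548056 0.22523598 0.03457532] 0.0006752104718099578
flange [[0.5250057  0.22510737 0.022     ]] [[0.52612781 0.2244913  0.038     ]] [[0.52392851 0.22746302 0.038     ]] [[0.52346621 0.22844001 0.021     ]]
flange [0.52457125 0.22622543 0.0171463 ] 0.0001084972042696824
row [[ 0.46703174 -0.02204556  0.01      ]]
```

Measured heights (rim about 53 mm, knob top about 35 mm, flange about 17 mm) match the text to within calibration. Now I'll grip the knob.

```bash
cat >> h.py <<'E'
a=np.radians(12.4);LID=np.array([.5248,.2262]);TIN=np.array([.502,.0958])
def oris():
    out=[]
    for s in(1,-1):
        y=s*np.array([np.sin(a),np.cos(a),0]);z=np.array([0,0,-1.]);x=np.cross(y,z)
        q=R.from_matrix(np.c_[x,y,z]).as_quat();out.append(q[[3,0,1,2]])
    return out
def best(p):
    c=[(abs(q[5]),i) for i,o in enumerate(oris()) if (q:=ctrl.inverse_kinematics(p,o)) is not None]
    return oris()[min(c)[1]]
def st(t=''):
    s=ctrl.read_state();print(t,round(s['time_s'],2),s['tool_pos'].round(4),'F',s['ft_force'].round(2),'T',s['wrist_torque'].round(2),'w',round(s['width'],3),'g',round(s['gripper_force'],1));return s
E
python3 - <<'E'
from h import *
import pickle
p=[*LID,.14];o=best(p);pickle.dump(o,open('o.pkl','wb'))
ctrl.set_gripper(.55,20)
ctrl.goto(p,o);st('above')
ctrl.servo_line([*LID,.05]);st()
ctrl.servo_line([*LID,.0245],feed=.04);st('down')
ctrl.set_gripper(0,25);s=st('grip')
d={n:snap(n,n+'1.png') for n in('side',)}
E
```

```text
above 3.45 [0.5253 0.2255 0.1401] F [ 0.19 -0.49 -0.6 ] T [0.01 0.04 0.03] w 0.552 g 0.0
 4.2 [0.5254 0.2262 0.0505] F [0.7  0.03 0.23] T [-0.01 -0.03 -0.01] w 0.547 g 0.0
down 4.98 [0.5248 0.2262 0.0244] F [0.24 0.05 0.4 ] T [0.   0.02 0.02] w 0.548 g 0.0
grip 5.37 [0.5251 0.2263 0.0248] F [-0.12 -0.04  3.41] T [ 0.04  0.06 -0.03] w 0.174 g 24.4
```

View pics/side1.png

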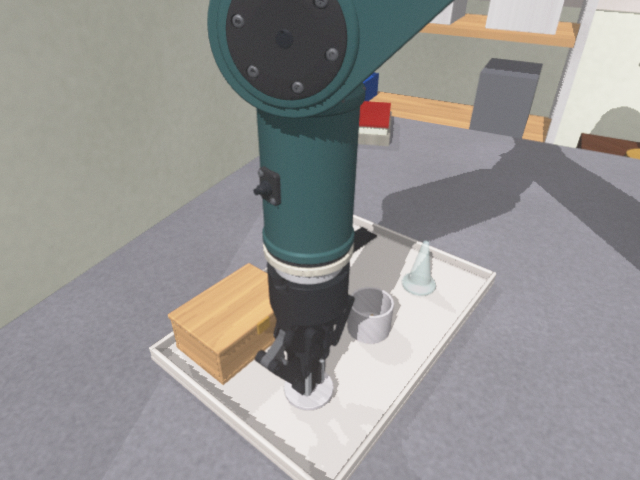

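The side view shows the knob between the fingers at about (310,385), with grip width 15 mm. I'll lift the lid, hover over the tin and check it.

```bash
python3 - <<'E'
from h import *
ctrl.servo_line([*LID,.13]);st('lift')
ctrl.servo_line([*TIN,.13]);
ctrl.servo_line([*TIN,.090],feed=.1);ctrl.pause(.3);st('hover')
import pickle
d={n:snap(n,n+'2.png') for n in('side','top')};pickle.dump(d,open('c2.pkl','wb'))
c=lambda i,x,y:cv2.resize(i[y:y+120,x:x+80],(400,600),interpolation=cv2.INTER_NEAREST)
cv2.imwrite('pics/z2.png',np.hstack([c(cv2.imread('pics/side2.png'),332,240),c(cv2.imread('pics/top2.png'),247,260)]))
E
```

```text
lift 6.27 [0.5241 0.226  0.1292] F [ 0.09  0.12 -1.3 ] T [ 0.06  0.05 -0.03] w 0.171 g 24.4
hover 8.15 [0.5024 0.0958 0.0906] F [-0.22 -1.48 -1.14] T [-0.01  0.01  0.  ] w 0.17 g 24.4
```

View pics/z2.png

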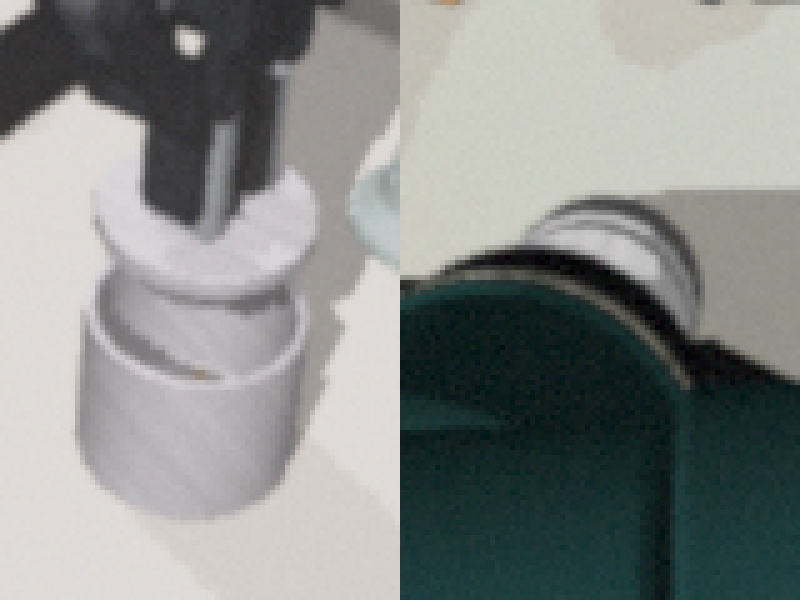

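The side crop shows the lid level and on the tin's axis: flange centre about (373.4,283.6), rim centre about (371.6,302.4). I'll check depth numerically, then lower the lid.

```bash
python3 - <<'E'
from h import *
import pickle
d=pickle.load(open('c2.pkl','rb'))['side']
f=plane(d,[(373.4,283.6)],.088);r=plane(d,[(371.7,302.3)],.054);print(f,r,f-r)
# descend with force watch
for z in (.076,.072,.069,.066,.0645,.0635,.0625,.0615,.0605,.0595):
    ctrl.servo_line([*TIN,z],feed=.04);s=st(z)
    if s['ft_force'][2]>9 or np.hypot(*s['ft_force'][:2])>8: break
snap('side','side3.png')
c=lambda i,x,y:cv2.resize(i[y:y+120,x:x+80],(400,600),interpolation=cv2.INTER_NEAREST)
cv2.imwrite('pics/z3.png',c(cv2.imread('pics/side3.png'),332,240))
E
```

```text
[[0.50002595 0.09979485 0.088     ]] [[0.50065644 0.09658886 0.054     ]] [[-0.00063049  0.00320599  0.034     ]]
0.076 8.75 [0.5017 0.0958 0.0756] F [-0.1   0.15  0.2 ] T [0.01 0.04 0.  ] w 0.174 g 24.4
0.072 9.0 [0.5018 0.0958 0.0718] F [ 0.01 -0.86 -0.08] T [-0.03  0.04  0.03] w 0.17 g 24.4
0.069 9.25 [0.5019 0.0958 0.0689] F [ 0.34 -0.42 -0.8 ] T [-0.    0.   -0.01] w 0.172 g 24.4
0.066 9.5 [0.5018 0.0958 0.0658] F [-0.65  0.56 -0.26] T [-0.01 -0.02  0.  ] w 0.173 g 24.4
0.0645 9.75 [0.5019 0.0958 0.0644] F [-0.47  0.13 -0.05] T [ 0.03  0.   -0.02] w 0.168 g 24.4
0.0635 10.0 [0.502  0.0958 0.0635] F [ 0.17  0.96 -0.22] T [-0.04  0.01 -0.02] w 0.169 g 24.4
0.0625 10.25 [0.5022 0.0958 0.0628] F [-0.84 -0.31  4.08] T [ 0.02  0.17 -0.02] w 0.17 g 24.8
0.0615 10.5 [0.5022 0.0958 0.0627] F [-3.07 -1.05 14.51] T [-0.09  0.57 -0.02] w 0.169 g 25.8
```

View pics/z3.png

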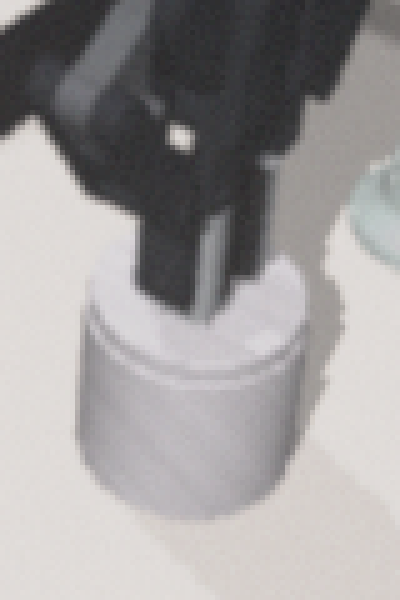

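The lid is seated at the expected height with an even gap and 14.5 N of push. I'll release it, press on the knob with the fingers shut, then set up for the tin.

```bash
python3 - <<'E'
from h import *
ctrl.pause(.4);st('press')
ctrl.servo_line([*TIN,.0627],feed=.04)
ctrl.set_gripper(.5);st('rel')
ctrl.servo_line([*TIN,.105],feed=.1)
ctrl.set_gripper(0)
ctrl.servo_line([*TIN,.080],feed=.08)
for z in np.arange(.078,.069,-.001):
    ctrl.servo_line([*TIN,z],feed=.03);s=ctrl.read_state()
    if s['ft_force'][2]>8: break
ctrl.pause(.3);st('press2')
ctrl.servo_line([*TIN,.13],feed=.1)
ctrl.set_gripper(1.0);st('open')
snap('side','side4.png')
c=lambda i,x,y:cv2.resize(i[y:y+120,x:x+80],(400,600),interpolation=cv2.INTER_NEAREST)
cv2.imwrite('pics/z4.png',c(cv2.imread('pics/side4.png'),332,240))
E
```

```text
press 10.95 [0.5022 0.0958 0.0627] F [-4.61 -0.78 15.51] T [-0.05  0.6   0.01] w 0.167 g 25.8
rel 11.58 [0.5019 0.0958 0.0625] F [-0.08  0.72 -0.01] T [ 0.03 -0.03  0.02] w 0.5 g 0.0
press2 14.4 [0.5022 0.0959 0.076 ] F [-2.79 -0.11 12.42] T [-0.12  0.49  0.03] w -0.001 g 6.0
open 15.88 [0.502  0.0958 0.13  ] F [ 0.68 -0.53  0.63] T [-0.04 -0.03 -0.04] w 0.996 g 0.0
```

View pics/z4.png

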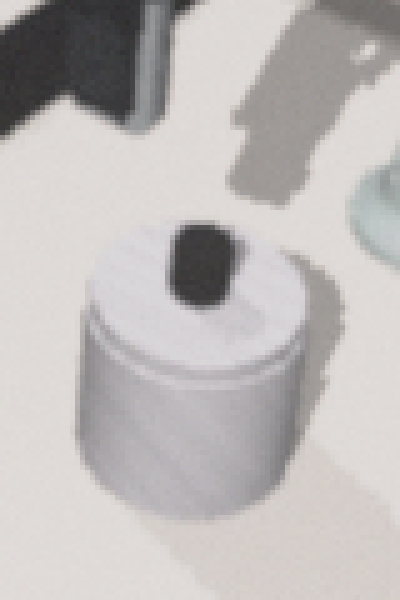

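The lid is home and level, and the knob top reads 76 mm as expected. Next I'll grasp the tin by its sides and lift.

```bash
python3 - <<'E'
from h import *
ctrl.servo_line([*TIN,.04],feed=.1);st()
ctrl.servo_line([*TIN,.010],feed=.05);s=st('low')
if s['ft_force'][2]<6:
    ctrl.set_gripper(0,45);ctrl.pause(.2);st('grip')
    ctrl.servo_line([*TIN,.030],feed=.04);st('lift')
    ctrl.servo_line([*TIN,.165],feed=.06);ctrl.pause(1);st('up')
snap('side','side5.png')
E
```

```text
16.98 [0.5025 0.0958 0.0404] F [-0.23  0.56  0.47] T [-0.02  0.04  0.01] w 0.998 g 0.0
low 17.73 [0.502  0.0958 0.0099] F [-0.04 -0.62  0.46] T [-0.01  0.03 -0.06] w 1.003 g 0.0
grip 18.31 [0.5023 0.0959 0.0106] F [-0.89  0.35  5.63] T [0.21 0.17 0.02] w 0.682 g 47.7
lift 18.96 [0.502  0.0958 0.0301] F [-0.49  0.33 -2.76] T [-0.02  0.03 -0.04] w 0.672 g 48.5
up 22.36 [0.502  0.0958 0.165 ] F [ 0.3   0.3  -1.78] T [ 0.02  0.03 -0.  ] w 0.679 g 48.5
```

View pics/side5.png

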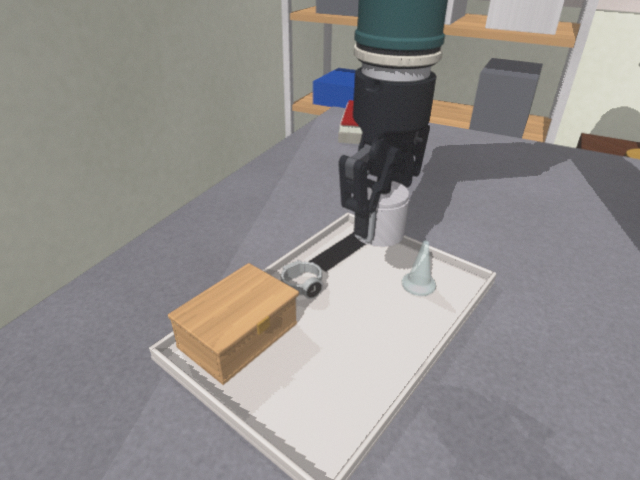

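The tin hangs upright at about (385,215) with its lid on and the bystanders in place. I'll check the lid seam in a close crop before handing in.

```bash
python3 -c "
import cv2;i=cv2.imread('pics/side5.png');cv2.imwrite('pics/z5.png',cv2.resize(i[150:260,330:440],(550,550),interpolation=cv2.INTER_NEAREST))"
```

```text
(no output)
```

View pics/z5.png

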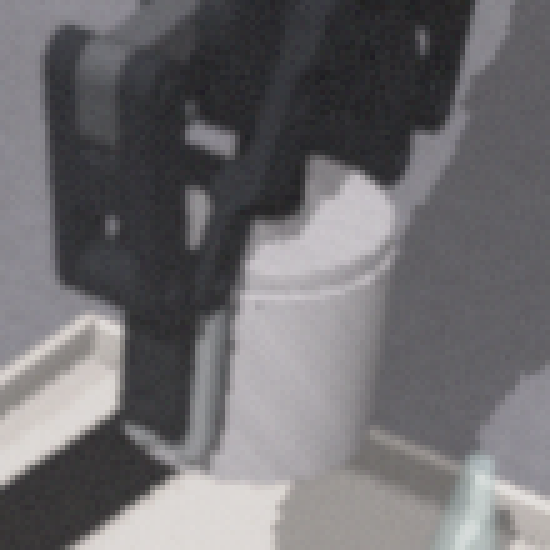

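The seam between flange and rim is even, so the lid is down, and the pads are on the tin's sides below the flange.

```bash
python3 -c "
from h import *
st();print(ctrl.close_job())"
```

```text
22.41 [0.502  0.0958 0.165 ] F [-0.44 -0.44 -1.98] T [-0.01  0.01  0.01] w 0.675 g 48.5
the job is handed in; nothing more can be done
None
```

I pressed the lid home on the tin with about 15 N, then lifted the tin by its sides and handed in at 22.4 s, holding it upright with its underside about 16 cm above the dresser top and the bystanders undisturbed in the last picture; no verdict was returned.

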